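# Set the stock tags in front of the tyre-shop parts bins

## Task

Each parts bin has a flip tag in front of it: push the tags over so that the tag of every full bin shows its green face upwards and the tag of every bin that is not full shows its yellow face. Push the light tags gently, without pinching them, and leave the bins and everything else on the table where they are.

Things in the scene. Friction and masses are not known exactly. Their poses are not given: they have to be found in the camera images.
- tag1 (a joint): Lean of flip tag 1, rad: -0.70 = leaning fully to the right (-y of the board), its yellow face up; +0.70 = leaning fully to the left (+y), its green face up; 0 = upright. The tag swings freely and falls to the side it leans to, onto a stop at either end.
- tag1_hinge (a point): Middle of flip tag 1's hinge, 32 mm above the table; x: along the hinge, towards the bin, y: along the row to the left, z up. The tag, a 40 g plate 56 mm wide and 3 mm thick, reaches 60 mm from hinge to free edge, which at rest is 39 mm to the side of and 46 mm above the hinge. Its base is 74 x 40 mm, with rubber stop bars 15 mm either side of and up to 7 mm above the hinge.
- tag2 (a joint): Lean of flip tag 2, rad: -0.70 = leaning fully to the right (-y of the board), its yellow face up; +0.70 = leaning fully to the left (+y), its green face up; 0 = upright. The tag swings freely and falls to the side it leans to, onto a stop at either end.
- tag2_hinge (a point): Middle of flip tag 2's hinge, 32 mm above the table; x: along the hinge, towards the bin, y: along the row to the left, z up. The tag, a 40 g plate 56 mm wide and 3 mm thick, reaches 60 mm from hinge to free edge, which at rest is 39 mm to the side of and 46 mm above the hinge. Its base is 74 x 40 mm, with rubber stop bars 15 mm either side of and up to 7 mm above the hinge.
- tag3 (a joint): Lean of flip tag 3, rad: -0.70 = leaning fully to the right (-y of the board), its yellow face up; +0.70 = leaning fully to the left (+y), its green face up; 0 = upright. The tag swings freely and falls to the side it leans to, onto a stop at either end.
- tag3_hinge (a point): Middle of flip tag 3's hinge, 32 mm above the table; x: along the hinge, towards the bin, y: along the row to the left, z up. The tag, a 40 g plate 56 mm wide and 3 mm thick, reaches 60 mm from hinge to free edge, which at rest is 39 mm to the side of and 46 mm above the hinge. Its base is 74 x 40 mm, with rubber stop bars 15 mm either side of and up to 7 mm above the hinge.
- tag4 (a joint): Lean of flip tag 4, rad: -0.70 = leaning fully to the right (-y of the board), its yellow face up; +0.70 = leaning fully to the left (+y), its green face up; 0 = upright. The tag swings freely and falls to the side it leans to, onto a stop at either end.
- tag4_hinge (a point): Middle of flip tag 4's hinge, 32 mm above the table; x: along the hinge, towards the bin, y: along the row to the left, z up. The tag, a 40 g plate 56 mm wide and 3 mm thick, reaches 60 mm from hinge to free edge, which at rest is 39 mm to the side of and 46 mm above the hinge. Its base is 74 x 40 mm, with rubber stop bars 15 mm either side of and up to 7 mm above the hinge.
- board: Dark fixed board, 90 x 600 x 12 mm, on which the four tags stand in a row, 145 mm apart; which numbered tag stands where in the row varies. Each tag belongs to the bin right behind it, centred about 145 mm behind its hinge; the order of the bins varies too. Origin: centre of its underside; y along the row to the left, x towards the bins.
- bin_nuts: open blue plastic parts bin, 150 mm (front to back) x 110 mm wide x 75 mm high, loose on the table, heaped full of steel wheel nuts up to about 85 mm above the table: a full bin. Origin: centre of its underside; its x axis points to the back, away from the tags.
- bin_valves: open blue plastic parts bin, 150 mm (front to back) x 110 mm wide x 75 mm high, loose on the table, heaped full of copper and brass tyre valves up to about 95 mm above the table: a full bin. Origin: centre of its underside; its x axis points to the back, away from the tags.
- bin_low: open blue plastic parts bin, 150 mm (front to back) x 110 mm wide x 75 mm high, loose on the table, with only three wheel nuts left on its floor: not full. Origin: centre of its underside; its x axis points to the back, away from the tags.
- bin_empty: open blue plastic parts bin, 150 mm (front to back) x 110 mm wide x 75 mm high, loose on the table, with nothing in it: not full. Origin: centre of its underside; its x axis points to the back, away from the tags.
- tape_roll: black roll of tape lying flat, 90 mm across, 25 mm high; bystander, origin at the centre of its underside
- screwdriver: screwdriver lying on the table; bystander, origin under it, handle to its -x
- brush: brush lying on the table; bystander, origin under it, handle to its -x
- spray: yellow spray can with a red cap, 56 mm across, 170 mm high; bystander, origin at the centre of its underside
- socket: steel wrench socket standing, 28 mm across, 50 mm high; bystander, origin at the centre of its underside
- gauge: black round tyre gauge with a brass stem, 56 mm across, 24 mm high, stem reaching 113 mm along its +x; bystander, origin at the centre of the dial's underside
Not all that is in view belongs to the job. Leave any red look-alike of the bin_valves alone.

How it is judged:
By the outcome, as a careful person would: the job done as asked, in the order asked, and still so for the second after the job is handed in, with the robot touching nothing.
It also fails if it takes over 56 s, if anything falls off the work surface, if the arm or the gripper's body presses on something with over 40 N, if the wrist force passes 120 N, or if a joint passes its speed limit or range.

## Robot

A 6-joint arm with a two-finger parallel gripper is mounted at the origin on the work surface. World frame = base frame: x ahead of the robot, y to its left, z up, the work surface at z = 0. Lengths are in m, angles in degrees, forces in N, time in s.
With the tool pointing down it reaches from about 0.325 to 0.85 m from the base axis. Payload 15.5 kg.
Tool frame: the origin (TCP) lies at the very end of the fingers, on their centre line; the grasp point (between the pads) lies arm.grip_depth behind it (arm.grip_depth is the distance from the TCP to the grasp point, in m); z points along the fingers, y is the line along which they close (so a half turn about z gives the same grasp; the last joint's range is limited). The gripper opens to 91 mm and grips with 3 to 60 N. Pads are 32 mm wide; open, the fingers measure 118 mm over their backs; the gripper's body (76 mm by 178 mm) begins 60 mm behind the grasp point.
Start: joints at [67.294, 28.281, 77.091, -0, 74.628, -5.472], TCP at [0.185, 0.597, 0.214] pointing down, gripper open.
Joint ranges: [-166.48, 166.48], [-47.26, 123.95], [12.59, 153.08], [-70.14, 250.14], [6.76, 159.57], [-176.63, 176.63]. Speed limits (degrees/s): [108.29, 108.29, 147.25, 172.46, 172.46, 172.46].

## Interface

Orientations are given as a 3x3 rotation matrix whose columns are the frame's x, y, z axes.
In Python, from rig import arm gives the robot as it stands. Calls block until the motion is done:
- arm.move_to(position, orientation): joint-space move of the TCP to a pose.
- arm.move_l(position, orientation=None, feed=0.15): straight line of the TCP; orientation=None keeps the orientation; feed is the mean speed in m/s.
- arm.move_joints(angles): joint-space move.
- arm.grip(opening): finger opening in m; the grip force is fixed at half the most; returns when the fingers have stopped.
- arm.sleep(seconds).
- arm.solve_ik(position, orientation): joint angles nearest the present ones, or None.
- arm.snapshot(name): name is "scene" or "top" or "wrist"; returns the picture (384x512x3 uint8, red, green, blue); there is no depth.
- arm.get_calibration(name): a dict with "intrinsics" (3x3 intrinsics, pixels), "cam_to_world" (4x4, takes a point from camera to world coordinates). Camera axes: x right, y down, z forward; pixel columns grow to the right and rows downward; lengths in m; the calibration is good to about 2 mm. A picture is of the moment at which its call begins: read the wrist's pose just before it. get_calibration takes no time and is no camera call; for the wrist camera it gives the pose at the moment of the call.
A pose or a line that the arm cannot do raises arm.Unreachable and nothing moves.
- arm.sign_off(): hands the job in; it is judged then, once.
Readings, each from a call of its own:
- arm.current_t(): time.
- arm.current_joint_positions(): joint angles.
- arm.current_dq(): joint speeds.
- arm.current_tau(): joint torques, N m.
- arm.current_ee_pos(): TCP position.
- arm.current_tool_rot(): TCP orientation.
- arm.current_force(): force on the tool from outside, world axes, zero at the start.
- arm.current_torque(): the same for the moment, N m.
- arm.current_width(): finger opening in m.
- arm.current_grasp_force(): force on a finger pad.
Only numpy, scipy, OpenCV 4.12 (cv2) and the standard library are available. Lean on these libraries where they do the work, as an engineer would, in place of code of your own. Each camera call takes 0.05 s, during which the arm holds its last target. There are 200 camera calls.

## Working session

There is one attempt and no reset: what is moved stays moved. The work goes in short steps, each a Python script; the robot and the scene stay as the last script left them, time stands still between calls to the robot, and variables do not carry over. Pictures are saved under pics/ and viewed, at most 10 in all, crops included, and the job is handed in when it is done.

```bash
mkdir -p pics; python3 - <<'E'
from rig import arm
import cv2,numpy as np
for n in("scene","top"):
    im=arm.snapshot(n); cv2.imwrite(f"pics/{n}.png",im[:,:,::-1]); c=arm.get_calibration(n); print(n,c["intrinsics"],c["cam_to_world"].round(3) if hasattr(c["cam_to_world"],'round') else c["cam_to_world"])
a=cv2.imread("pics/top.png");cv2.imwrite("pics/top_b.png",cv2.resize(a,(800,600),interpolation=cv2.INTER_CUBIC))
print(arm.current_t(),arm.grip_depth)
E
```

```text
scene [[455.92927577   0.         261.31674494]
 [  0.         455.92927577 185.49674489]
 [  0.           0.           1.        ]] [[-0.78   0.316 -0.541  1.199]
 [ 0.626  0.415 -0.661  0.94 ]
 [ 0.016 -0.854 -0.521  0.788]
 [ 0.     0.     0.     1.   ]]
top [[451.00706237   0.         260.12268985]
 [  0.         451.00706237 185.0272555 ]
 [  0.           0.           1.        ]] [[-0.026 -0.995  0.101  0.286]
 [-1.     0.025 -0.005 -0.01 ]
 [ 0.002 -0.101 -0.995  1.862]
 [ 0.     0.     0.     1.   ]]
0.1 0.0188
```

View pics/top_b.png

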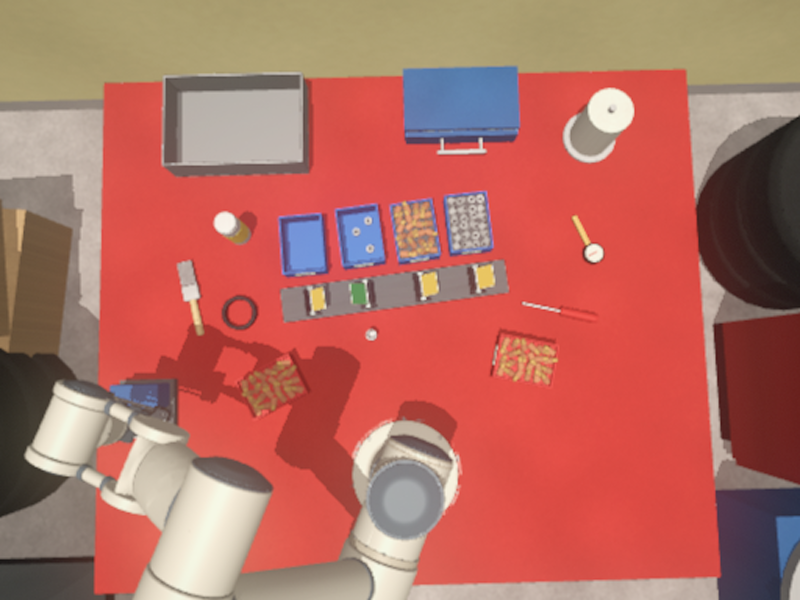

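View pics/scene.png

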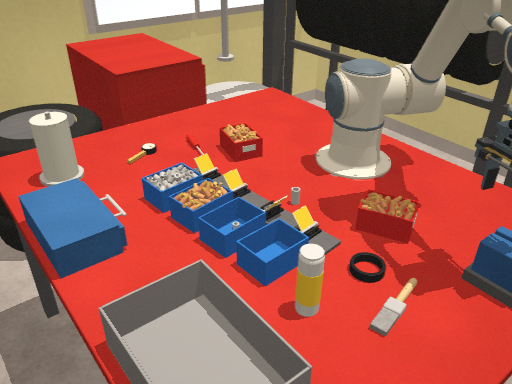

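Row left to right in the top view (800x600):
- Empty bin (303,245), yellow tag (317,299).
- Low bin (361,238), green tag (360,293).
- Valves bin (415,230), yellow tag (428,285).
- Nuts bin (468,222), yellow tag (484,276).

The look-alikes are the red valve bins at (272,386) and (526,360), which I'll leave alone. The low, valves and nuts tags need flipping. Next I'll measure and check in a close crop.

```bash
cat > h.py <<'E'
import cv2,numpy as np
from rig import arm
C=arm.get_calibration("top");K=np.array(C["intrinsics"]);T=np.array(C["cam_to_world"])
def ray(u,v,z):
    d=T[:3,:3]@np.linalg.solve(K,[u,v,1]);o=T[:3,3];return (o+d*(z-o[2])/d[2])
def pix(p):
    q=K@(T[:3,:3].T@(np.array(p)-T[:3,3]));return q[:2]/q[2]
E
python3 - <<'E'
from h import *
a=cv2.imread("pics/top.png");hsv=cv2.cvtColor(a,cv2.COLOR_BGR2HSV)
roi=np.zeros(a.shape[:2],np.uint8);roi[155:215,170:335]=255
Y=cv2.inRange(hsv,(20,120,120),(32,255,255))&roi;G=cv2.inRange(hsv,(45,80,40),(85,255,255))&roi
for nm,m in(("Y",Y),("G",G)):
    n,l,s,c=cv2.connectedComponentsWithStats(m)
    for i in range(1,n):
        if s[i,4]>25: print(nm,s[i],c[i].round(1),ray(*c[i],.055).round(4))
B=cv2.inRange(hsv,(0,0,40),(179,70,140))&roi
B=cv2.morphologyEx(B|Y|G,cv2.MORPH_CLOSE,np.ones((9,9)))
n,l,s,c=cv2.connectedComponentsWithStats(B);i=1+s[1:,4].argmax()
r=cv2.minAreaRect(np.argwhere(l==i)[:,::-1].astype(np.float32))
print("board corners");P=np.array([ray(*p,.012) for p in cv2.boxPoints(r)]);print(P.round(3),P.mean(0).round(4))
cr=a[110:225,165:340];cv2.imwrite("pics/crop.png",cv2.resize(cr,None,fx=4.5,fy=4.5,interpolation=cv2.INTER_CUBIC))
print(arm.current_tool_rot())
E
```

```text
Y [306 169  10  16 109] [310.  176.4] [ 0.4997 -0.221   0.055 ]
Y [270 174  10  15 101] [274.4 181. ] [ 0.4847 -0.0765  0.055 ]
Y [200 184   7  15  81] [202.9 191. ] [0.4517 0.212  0.055 ]
G [225 182   9  12  96] [229.  187.5] [0.4631 0.1068 0.055 ]
board corners
[[0.426 0.305 0.012]
 [0.521 0.283 0.012]
 [0.492 0.171 0.012]
 [0.398 0.194 0.012]] [0.4591 0.2382 0.012 ]
[[-9.55103201e-01  2.96273027e-01 -4.12057889e-04]
 [ 2.96273294e-01  9.55102716e-01 -9.67601748e-04]
 [ 1.06883310e-04 -1.04624127e-03 -9.99999447e-01]]
```

View pics/crop.png

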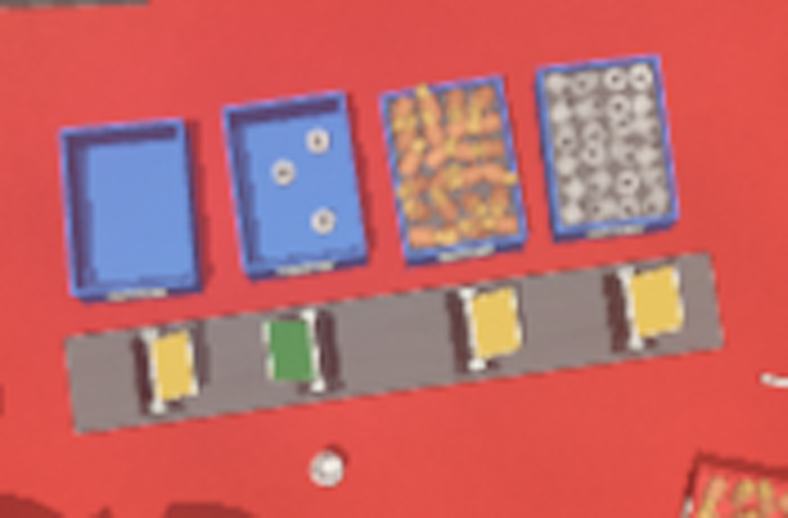

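The crop confirms it: empty/yellow (ok), low/green, valves/yellow, nuts/yellow. The hinge spacing measures 145 mm, and the green tag's centre lands where the geometry predicts. Now I'll push the three tags.

```bash
python3 - <<'E'
from h import *
p1=np.array([.4517,.212]);p4=np.array([.4997,-.221]);yr=(p1-p4)/np.linalg.norm(p1-p4)
R=np.column_stack([[-yr[1],yr[0],0],[yr[0],yr[1],0],[0,0,-1]])
h1=p1+.0195*yr
H={"low":h1-.145*yr,"valves":h1-.29*yr,"nuts":h1-.435*yr}
arm.grip(0.0);print(arm.current_width())
at=lambda n,s,z:[*(H[n]+s*yr),z]
for n,s in(("low",1),("valves",-1),("nuts",-1)):
    arm.move_to(at(n,s*.0725,.16),R)
    arm.move_l(at(n,s*.0725,.058),feed=.12)
    arm.move_l(at(n,0,.058),feed=.06)
    print(n,arm.current_force().round(2) if hasattr(arm.current_force(),'round') else arm.current_force())
    arm.sleep(.3)
    arm.move_l(at(n,s*.04,.058),feed=.12)
    arm.move_l(at(n,s*.04,.16),feed=.15)
    print(arm.current_t())
arm.move_to([.33,-.33,.25],R)
arm.sleep(.5)
a=arm.snapshot("top")[:,:,::-1];s=arm.snapshot("scene")[:,:,::-1]
k=np.hstack([cv2.resize(a[110:225,165:340],(400,263)),cv2.resize(s[130:290,110:380],(400,263))])
cv2.imwrite("pics/after.png",k);print(arm.current_t())
E
```

```text
0.0002592615318016944
low [0.45 0.18 0.17]
7.3167
valves [0.66 0.82 0.09]
12.3
nuts [-0.27  0.77 -0.39]
17.0167
18.475
```

View pics/after.png

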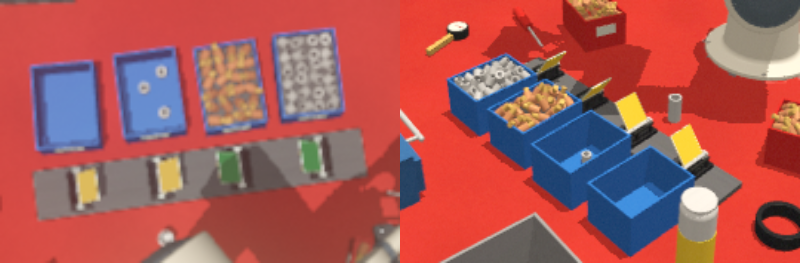

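The picture shows the empty (88,187) and low (168,175) tags yellow, and the valves (230,165) and nuts (313,155) tags green. The bins and the other objects in these crops are unmoved, and the arm is clear.

```bash
python3 -c "
from rig import arm
print(arm.sign_off())"
```

```text
the job is handed in; nothing more can be done
None
```

The job is handed in: the valves and nuts tags show green and the low and empty tags show yellow, after three gentle pushes (wrist force about 1 N after each) that took 18.5 s in all.

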